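# Open the wide storage tin for refilling

### The job

The wide storage tin on the pantry table is to be refilled: lift its loose lid off by the knob and set it down gently, not dropped, knob up and wholly on the round white trivet, then let go. Leave the tin itself standing where it is, open.

Things in the scene. Friction and masses are not known exactly. Their poses are not given: they have to be found in the camera images.
- wide_tin_lid_knob (a point): Centre of the upright dark wooden knob (26 mm diameter, 30 mm tall, z up) amid the wide tin's lid: 15 mm above the lid's upper face, 30 mm above the lid's lowest point. The lid is a loose metal disc, 124 mm across, 5 mm thick, about 0.1 kg, lying on the tin's rim; under it a plug 100 mm across reaches 10 mm into the mouth with 6 mm play all round, so it lifts straight off.
- wide_tin: The wide bare-metal round tin, 120 mm across, 110 mm tall, empty, about 0.4 kg, loose on the table. Widest of three lidded tins of one make in a row, in any order, 165 mm or more between centres; the other two are 84 mm across, 130 and 90 mm tall, at most 165 mm over their knobs, and are not needed. Origin: centre of its underside, z up.
- trivet_top (a point): Centre of the upper face of the round white ceramic trivet, a flat disc 190 mm across and 10 mm thick, fixed on the table to the robot's left (+y) of the tins. z up. With the lid lying flat on it the knob's centre is 30 mm above this point.
Things that resemble listed ones, but are neither listed nor needed, are in the scene too. What is meant by the part that bears trivet_top is not yellow, and is the smaller of those in its own colour.

How it is judged:
On the way:
1. the lid is lifted clear of the wide tin (z of wide_tin_lid_knob in the frame of wide_tin above 0.16 m), for 0.2 s.
At the end, for the whole second after the job is handed in: The lid lies flat on the trivet at rest, knob up (within 8 degrees), its centre within 36 mm of the trivet's centre; the wide tin stands upright at rest, open, within 30 mm of where it began (horizontal distance between wide_tin_lid_knob and trivet_top below 0.036 m and z of wide_tin_lid_knob in the frame of trivet_top between 0.024 and 0.036 m and angle between wide_tin_lid_knob's own z axis and vertical below 0.15 rad and linear speed of each of wide_tin_lid, wide_tin below 0.02 m/s and distance of wide_tin from where it was at the start of the episode below 0.03 m and angle between wide_tin's own z axis and vertical below 0.1 rad); the robot touches nothing.
It fails at once if the wide tin is tipped over 15 degrees (angle between wide_tin's own z axis and vertical above 0.26 rad).
It fails at once if the lid is dropped or thrown down (faster than 0.6 m/s close above the table or trivet) (height (world z) of wide_tin_lid_knob below 0.075 m and linear speed of wide_tin_lid above 0.6 m/s).
It also fails if it takes over 43 s, if anything falls off the work surface, if the arm or the gripper's body presses on something with over 40 N, if the wrist force passes 120 N, or if a joint passes its speed limit or range.

### The arm

A 7-joint arm with a two-finger parallel gripper is mounted at the origin on the work surface. World frame = base frame: x ahead of the robot, y to its left, z up, the work surface at z = 0. Lengths are in m, angles in rad, forces in N, time in s.
With the tool pointing down it reaches from about 0.4 to 0.925 m from the base axis. Payload 4.1 kg.
Tool frame: the origin (TCP) lies midway between the tips of the shut fingers; the grasp point (between the pads) lies pinch_z behind it (pinch_z is the distance from the TCP to the grasp point, in m); z points along the fingers, y is the line along which they close (so a half turn about z gives the same grasp; the last joint's range is limited). The gripper opens to 85 mm and grips with 20 to 120 N. Pads are 22 mm wide; open, the fingers measure 114 mm over their backs; the gripper's body (76 mm by 85 mm) begins 54 mm behind the grasp point. The pads swing forward as they close: fully open they stand 13 mm farther back than shut.
Start: joints at [-1.433, 0.398, 0.045, 1.537, -0.019, 1.207, -0.051], TCP at [0.152, 0.632, 0.231] pointing down, gripper open.
Joint ranges: [-2.82, 2.82], [-0.49, 2.23], [-1.37, 1.46], [0, 2.46], [-1.36, 4.5], [0.23, 2], [-2.94, 2.94]. Speed limits (rad/s): [2.57, 2.57, 3.14, 3.14, 3.14, 3.14, 3.14].

### API

Orientations are given as a unit quaternion [x, y, z, w].
In Python, from rig import read_state, capture, camera_model, close_job, pinch_z gives the robot as it stands. The module is installed in compiled form; this text tells all that it offers.
- The arm moves only by the tool servo_tool, never from a script. Its argument "series" is a list of rows, each an object of numbers: "dx", "dy", "dz": the shift along the tool's x, y, z in mm; "roll": the turn about the tool's z in rad. In form: [{"dx": .., "dy": .., "dz": .., "roll": ..}, ...]. A call has 1 to 10 rows; each row is the pose to reach, as a shift and turn from the pose commanded when the call began, along the tool's axes at that moment; what a row does not reach only later rows make up. A row lasts 1/12 s, in which the tool goes at most 41.7 mm and 7.16 degrees, less where a joint would pass 70% of its speed; a pose out of reach is approached as far as the arm can. A call with a gripper value outside its range is refused whole. "claw" is the opening, from 0 (shut) to 1 (fully open), set as the call begins (left out, the last holds). The fingers move at their own pace and stop on an object; the grip force is fixed at half the most. Time passes only in rows, so rows that repeat a pose let the fingers close. It gives the time, the measured TCP pose, the force, the opening and the grip force at its end, in the units of the state.
- read_state(): the state, without advancing time (a new reading comes with each control period).
- capture(name): name is "scene" or "top" or "wrist"; returns the picture (420x560x3 uint8, blue, green, red); there is no depth.
- camera_model(name): a dict with "fovy" (degrees; the focal length in pixels is half the picture's height over the tangent of half this angle, whatever the lens; pixels are square), "cx", "cy" (the principal point, pixels), "eye" and "orientation" of the camera in the world. Camera axes: x right, y down, z forward; pixel columns grow to the right and rows downward; lengths in m; the calibration is good to about 2 mm. A picture is of the moment at which its call begins: read the wrist's pose just before it. camera_model takes no time and is no camera call; for the wrist camera it gives the pose at the moment of the call.
- close_job(): hands the job in; it is judged then, once.
The state is a dict: "clock": time; "joints": joint angles; "joint_vel": joint speeds; "joint_efforts": joint torques, N m; "position": TCP position; "orientation": TCP orientation; "contact_force": force on the tool from outside, world axes, zero at the start; "moment": the same for the moment, N m; "finger_gap": opening from 0.0 (shut) to 1.0 (fully open); "gripper_force": force on a finger pad.
Only numpy, scipy, OpenCV 4.12 (cv2) and the standard library are available. Lean on these libraries where they do the work, as an engineer would, in place of code of your own. Each camera call takes 0.05 s, during which the arm holds its last target. There are 200 camera calls.

## Working session

There is one attempt and no reset: what is moved stays moved. The work goes in short steps, Python scripts to look and compute and a tool call to move; the robot and the scene stay as the last step left them, time stands still between calls to the robot, and variables do not carry over. Pictures are saved under pics/ and viewed, at most 10 in all, crops included, and the job is handed in when it is done.

Besides the shell and the picture viewer there is one more tool, called as name([rows], argument=value, ...), one row to a line, values as JSON. servo_tool: Moves the arm, as the interface text tells. Its arguments: {"type":"object","properties":{"series":{"type":"array"},"claw":{"type":"number"}},"required":["series"]}

```bash
mkdir -p pics; cat > h.py <<'E'
import numpy as np, cv2
from scipy.spatial.transform import Rotation as R
from rig import *
def ray(m,u,v):
    f=210/np.tan(np.radians(m['fovy'])/2)
    d=R.from_quat(m['orientation']).apply([(u-m['cx'])/f,(v-m['cy'])/f,1]) if len(np.shape(m['orientation']))==1 and len(m['orientation'])==4 else np.array(m['orientation'])@[(u-m['cx'])/f,(v-m['cy'])/f,1]
    return np.array(m['eye']),d
def at(m,u,v,z):
    e,d=ray(m,u,v); return e+d*(z-e[2])/d[2]
def proj(m,p):
    f=210/np.tan(np.radians(m['fovy'])/2)
    c=R.from_quat(m['orientation']).inv().apply(np.array(p)-m['eye'])
    return c[0]/c[2]*f+m['cx'],c[1]/c[2]*f+m['cy']
E
python3 - <<'E'
from h import *
for n in('scene','top'):
    cv2.imwrite(f'pics/{n}0.png',capture(n)); print(n,camera_model(n))
print(read_state(),pinch_z)
E
```

```text
scene {'fovy': 43.682601134647065, 'cx': 291.4867027493624, 'cy': 212.1569428937516, 'eye': array([1.18304176, 0.50884795, 1.459363  ]), 'orientation': array([ 0.51891266,  0.80961673, -0.23209291, -0.14623026])}
top {'fovy': 49.36225829144657, 'cx': 276.54536434266885, 'cy': 206.9653410625875, 'eye': array([0.27299925, 0.17381961, 1.47090632]), 'orientation': array([-0.70021088,  0.71230148, -0.03799243,  0.02979774])}
{'clock': 0.1, 'joints': array([-1.43299696,  0.39909594,  0.04506577,  1.53774584, -0.0186977 ,
        1.20689617, -0.05070926]), 'joint_vel': array([-0.00077567, -0.0001326 , -0.00158209, -0.00439492,  0.00029883,
        0.00026733, -0.00063844]), 'joint_efforts': array([ 3.45699547e-03, -4.76260149e+01,  1.37051392e+00, -2.54948562e+01,
        1.21629404e-02,  4.98000561e-03, -6.77638809e-06]), 'position': array([0.1523466 , 0.63131524, 0.23038585]), 'orientation': array([ 1.18085177e-01,  9.93003096e-01, -8.61078048e-04, -3.56915719e-05]), 'contact_force': array([-0.6433405 ,  0.43522019,  0.54816328]), 'moment': array([ 0.01409168,  0.05635077, -0.01949028]), 'gripper_force': 0.0, 'finger_gap': 1.0073435698780397} 0.0187
```

View pics/scene0.png

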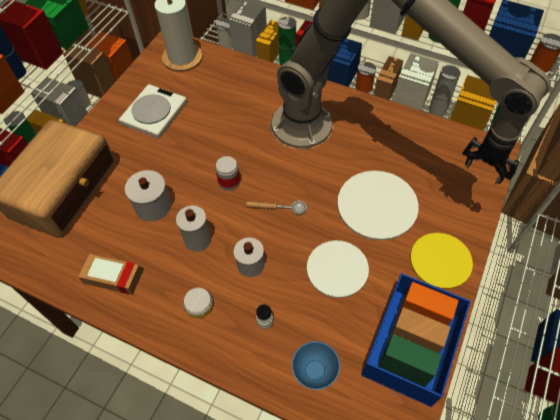

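View pics/top0.png

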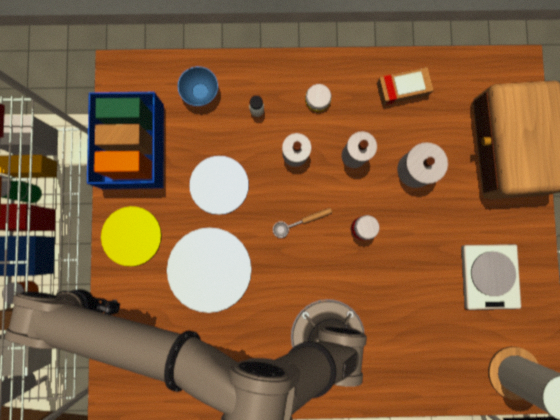

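Candidates for the lid, scene / top pixels:
- Far tin: (149,195) / (427,165). It looks widest.
- Middle tin: (194,228) / (361,148).
- Near tin: (249,257) / (297,150).

Candidates for the trivet:
- Small white disc: (338,268) / (219,184).
- Large white disc: (378,204) / (209,270).
- Yellow disc: (441,259) / (130,236).

By the description I choose the far tin and the small white disc. Next I check their sizes and look at a crop.

```bash
python3 - <<'E'
from h import *
S,T=camera_model('scene'),camera_model('top')
s,t=cv2.imread('pics/scene0.png'),cv2.imread('pics/top0.png')
def tri(a,b):
    (e1,d1),(e2,d2)=ray(S,*a),ray(T,*b)
    k=np.linalg.lstsq(np.c_[d1,-d2],e2-e1,rcond=None)[0]
    p,q=e1+k[0]*d1,e2+k[1]*d2
    return (p+q)/2,np.linalg.norm(p-q)
# dark knob blobs
def knob(img,u,v,r=11):
    w=img[v-r:v+r+1,u-r:u+r+1].astype(int); y,x=np.nonzero(w.sum(2)<200) 
    return u-r+x.mean(),v-r+y.mean(),len(x)
for n,a,b in(('A',(144,183),(430,162)),('B',(191,213),(362,147)),('C',(248,248),(297,148))):
    ka,kb=knob(s,*a),knob(t,*b); print(n,np.round(ka,1),np.round(kb,1),*tri(ka[:2],kb[:2]))
for m,img,pts in((S,s,((338,268),(378,204),(441,259))),(T,t,((219,184),(209,270),(130,236)))):
    for (u,v) in pts:
        mk=np.zeros((422,562),np.uint8); im=img.copy()
        cv2.floodFill(im,mk,(u,v),0,(14,)*3,(14,)*3,cv2.FLOODFILL_FIXED_RANGE*0|4)
        c=max(cv2.findContours(mk[1:-1,1:-1],cv2.RETR_EXTERNAL,cv2.CHAIN_APPROX_NONE)[0],key=len)[:,0]
        w=np.array([at(m,*p,.01)[:2] for p in c],np.float32); (cx,cy),r=cv2.minEnclosingCircle(w)
        e=cv2.fitEllipse(w); print((u,v),round(cx,3),round(cy,3),2*r,np.round(e[0],4),np.round(e[1],3))
crop=np.hstack([cv2.resize(t[110:230,180:300],(400,400)),cv2.resize(t[110:230,330:450],(400,400))])
cv2.imwrite('pics/crop1.png',crop)
E
```

```text
A [143.4 183.1  79. ] [428.2 162.   62. ] [ 0.53020603 -0.300427    0.13038354] 0.004598515382309862
B [189.8 215.   82. ] [362.3 145.5  61. ] [ 0.57896983 -0.10146404  0.1488213 ] 0.005213359824807967
C [247.9 248.   79. ] [297.1 147.8  50. ] [0.58524475 0.08909572 0.10361165] 0.004338149994500316
(338, 268) 0.491 0.337 0.18652361631393433 [0.4904 0.3369] [0.181 0.183]
(378, 204) 0.219 0.369 0.26295655965805054 [0.2183 0.3691] [0.256 0.259]
(441, 259) 0.331 0.617 0.1868571937084198 [0.3308 0.6172] [0.181 0.183]
(219, 184) 0.489 0.341 0.18559180200099945 [0.4896 0.341 ] [0.18  0.182]
(209, 270) 0.218 0.375 0.2645922005176544 [0.2187 0.3743] [0.258 0.258]
(130, 236) 0.33 0.623 0.187827005982399 [0.3299 0.622 ] [0.182 0.183]
```

View pics/crop1.png

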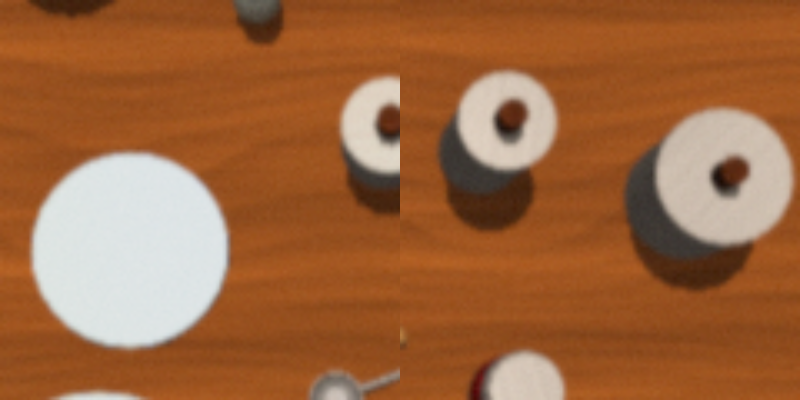

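The crop shows the small white disc (about 0.185 m across) and, on the right, the widest lid with its brown knob at about top pixel (430.5,160.5). Next I fit the lid disc at z = 0.115 and work out the move.

```bash
cat >> h.py <<'E'
def disc(m,img,u,v,z,lo=8):
    mk=np.zeros((422,562),np.uint8); im=cv2.medianBlur(img,3)
    cv2.floodFill(im,mk,(u,v),0,(lo,)*3,(lo,)*3,4)
    c=max(cv2.findContours(mk[1:-1,1:-1],cv2.RETR_EXTERNAL,cv2.CHAIN_APPROX_NONE)[0],key=len)
    c=cv2.convexHull(c)[:,0]
    w=np.array([at(m,*p,z)[:2] for p in c],np.float32); (cx,cy),r=cv2.minEnclosingCircle(w)
    return np.round([cx,cy,2*r],4)
def move(st,goal):
    return np.round(1000*R.from_quat(st['orientation']).inv().apply(np.array(goal)-st['position']),1)
E
python3 - <<'E'
from h import *
S,T=camera_model('scene'),camera_model('top')
s,t=cv2.imread('pics/scene0.png'),cv2.imread('pics/top0.png')
for lo in(6,10,14): print(disc(T,t,420,170,.115,lo),disc(S,s,160,186,.115,lo))
print('knob',at(T,430.5,160.5,.145),at(S,143,181,.140),'B top',at(T,363,144,.165))
st=read_state(); print(np.degrees(R.from_quat(st['orientation']).as_euler('zyx')),R.from_quat(st['orientation']).as_matrix().round(3))
print(move(st,(.53,-.30,.231)))
E
```

```text
[ 0.5303 -0.2992  0.1183] [ 0.5304 -0.3046  0.1203]
[ 0.531  -0.2998  0.1196] [ 0.5314 -0.3038  0.1207]
[ 0.5317 -0.2996  0.1218] [ 0.5314 -0.3038  0.1207]
knob [ 0.53078182 -0.29999396  0.145     ] [ 0.52910909 -0.30258434  0.14      ] B top [ 0.57873152 -0.09775916  0.165     ]
[-1.66436797e+02 -1.57130692e-02  1.79902501e+02] [[-0.972  0.235 -0.   ]
 [ 0.235  0.972 -0.002]
 [-0.    -0.002 -1.   ]]
[-585.5 -816.8    0.9]
```

servo_tool([
  {"dx": -30, "dy": -15},
  {"dx": -65, "dy": -33},
  {"dx": -100, "dy": -51},
  {"dx": -135, "dy": -69},
  {"dx": -170, "dy": -87},
  {"dx": -205, "dy": -105},
  {"dx": -240, "dy": -123},
  {"dx": -275, "dy": -141},
  {"dx": -310, "dy": -159},
  {"dx": -340, "dy": -175},
], claw=1)

```text
$.series[0]: bad value
```

servo_tool([
  {"dx": -12, "dy": -32},
  {"dx": -24, "dy": -64},
  {"dx": -37, "dy": -96},
  {"dx": -49, "dy": -128},
  {"dx": -62, "dy": -160},
  {"dx": -74, "dy": -192},
  {"dx": -87, "dy": -224},
  {"dx": -99, "dy": -256},
  {"dx": -112, "dy": -288},
  {"dx": -124, "dy": -320},
])

```text
$.series[0]: bad value
```

servo_tool([
  {"dx": -30, "dy": -15, "dz": 0, "roll": 0},
  {"dx": -65, "dy": -33, "dz": 0, "roll": 0},
  {"dx": -100, "dy": -51, "dz": 0, "roll": 0},
  {"dx": -135, "dy": -69, "dz": 0, "roll": 0},
  {"dx": -170, "dy": -87, "dz": 0, "roll": 0},
  {"dx": -205, "dy": -105, "dz": 0, "roll": 0},
  {"dx": -240, "dy": -123, "dz": 0, "roll": 0},
  {"dx": -275, "dy": -141, "dz": 0, "roll": 0},
  {"dx": -310, "dy": -159, "dz": 0, "roll": 0},
  {"dx": -340, "dy": -175, "dz": 0, "roll": 0},
], claw=1)

```text
clock: 0.93
position: [0.4438, 0.3794, 0.2311]
orientation: [0.119, 0.993, -0.0, 0.0]
contact_force: [0.2, -0.1, 0.8]
finger_gap: 1.0
gripper_force: 0.0
```

servo_tool([
  {"dx": -12, "dy": -32, "dz": 0, "roll": 0},
  {"dx": -24, "dy": -64, "dz": 0, "roll": 0},
  {"dx": -37, "dy": -96, "dz": 0, "roll": 0},
  {"dx": -49, "dy": -128, "dz": 0, "roll": 0},
  {"dx": -62, "dy": -160, "dz": 0, "roll": 0},
  {"dx": -74, "dy": -192, "dz": 0, "roll": 0},
  {"dx": -87, "dy": -224, "dz": 0, "roll": 0},
  {"dx": -99, "dy": -256, "dz": 0, "roll": 0},
  {"dx": -112, "dy": -288, "dz": 0, "roll": 0},
  {"dx": -124, "dy": -320, "dz": 0, "roll": 0},
])

```text
clock: 1.77
position: [0.4871, 0.0402, 0.2311]
orientation: [0.118, 0.993, 0.0, -0.0]
contact_force: [1.1, -0.3, -0.5]
finger_gap: 1.002
gripper_force: 0.0
```

```bash
python3 - <<'E'
from h import *
st=read_state(); print(st['position'],st['joints'].round(2),move(st,(.531,-.302,.231)))
E
```

```text
[0.48713618 0.04015144 0.23111487] [-0.57  0.11  0.44  1.92 -0.05  1.12  1.22] [-122.9 -322.3    0. ]
```

servo_tool([
  {"dx": -12, "dy": -32, "dz": 0, "roll": 0},
  {"dx": -25, "dy": -66, "dz": 0, "roll": 0},
  {"dx": -38, "dy": -100, "dz": 0, "roll": 0},
  {"dx": -51, "dy": -134, "dz": 0, "roll": 0},
  {"dx": -64, "dy": -168, "dz": 0, "roll": 0},
  {"dx": -77, "dy": -202, "dz": 0, "roll": 0},
  {"dx": -90, "dy": -236, "dz": 0, "roll": 0},
  {"dx": -103, "dy": -270, "dz": 0, "roll": 0},
  {"dx": -116, "dy": -305, "dz": 0, "roll": 0},
  {"dx": -123, "dy": -322, "dz": 0, "roll": 0},
])

```text
clock: 2.6
position: [0.5301, -0.3054, 0.231]
orientation: [0.121, 0.993, -0.002, -0.0]
contact_force: [-0.2, 0.4, -0.0]
finger_gap: 1.0
gripper_force: 0.0
```

```bash
python3 - <<'E'
from h import *
capture('wrist')
W=camera_model('wrist'); w=capture('wrist'); cv2.imwrite('pics/w1.png',w)
st=read_state(); print(st['position'],st['joints'].round(2),W,proj(W,(.531,-.302,.145)),proj(W,(.531,-.302,.115)))
E
```

```text
[ 0.52995969 -0.30479976  0.23086899] [-0.02  0.39  0.63  1.65 -0.24  1.19  1.99] {'fovy': 71.15765278235465, 'cx': 270.6494487137143, 'cy': 208.8553191436535, 'eye': array([ 0.46263868, -0.28989824,  0.37473637]), 'orientation': array([0.78071064, 0.61000549, 0.08078084, 0.10889743])} (np.float64(278.4805947686856), np.float64(214.99140197068448)) (np.float64(277.85888585360425), np.float64(205.53052372453652))
```

View pics/w1.png

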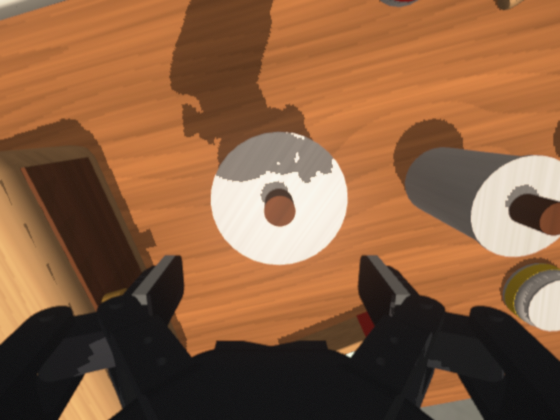

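The wrist view shows the wide lid, disc centre about (279,198), with the knob top at about (280,210), between the open fingers.

```bash
python3 - <<'E'
from h import *
W=camera_model('wrist'); st=read_state()
print(at(W,280,210,.145),at(W,279,198.5,.115),at(W,348,198,.115)-at(W,211,198,.115), at(W,279,132,.115)-at(W,279,265,.115))
print(R.from_quat(st['orientation']).as_matrix().round(3),pinch_z,move(st,(.529,-.301,.13-pinch_z)))
E
```

```text
[ 0.52714619 -0.29633641  0.145     ] [ 0.52477662 -0.29587692  0.115     ] [0.02994492 0.12076935 0.        ] [-0.12122924  0.02920269  0.        ]
[[-0.971  0.241 -0.001]
 [ 0.241  0.971 -0.003]
 [ 0.001 -0.003 -1.   ]] 0.0187 [  1.8   3.8 119.6]
```

servo_tool([
  {"dx": 4, "dy": 6, "dz": 10, "roll": 0},
  {"dx": 4, "dy": 6, "dz": 24, "roll": 0},
  {"dx": 4, "dy": 6, "dz": 38, "roll": 0},
  {"dx": 4, "dy": 6, "dz": 52, "roll": 0},
  {"dx": 4, "dy": 6, "dz": 66, "roll": 0},
  {"dx": 4, "dy": 6, "dz": 80, "roll": 0},
  {"dx": 4, "dy": 6, "dz": 92, "roll": 0},
  {"dx": 4, "dy": 6, "dz": 102, "roll": 0},
  {"dx": 4, "dy": 6, "dz": 108, "roll": 0},
  {"dx": 4, "dy": 6, "dz": 110, "roll": 0},
])

```text
clock: 3.53
position: [0.5286, -0.2924, 0.1201]
orientation: [0.118, 0.993, 0.0, -0.001]
contact_force: [-1.1, 0.0, -0.0]
finger_gap: 0.998
gripper_force: 0.0
```

```bash
python3 - <<'E'
from h import *
W=camera_model('wrist'); w=capture('wrist'); cv2.imwrite('pics/w2.png',w)
st=read_state(); print(st['position'],st['contact_force'],proj(W,(.528,-.298,.145)),proj(W,st['position']+[0,0,.0]))
E
```

```text
[ 0.52870137 -0.29272457  0.1204201 ] [-0.56983595 -0.08186472  0.2540144 ] (np.float64(257.72160865803573), np.float64(287.7252911006754)) (np.float64(269.5724918584375), np.float64(262.6345494212042))
```

View pics/w2.png

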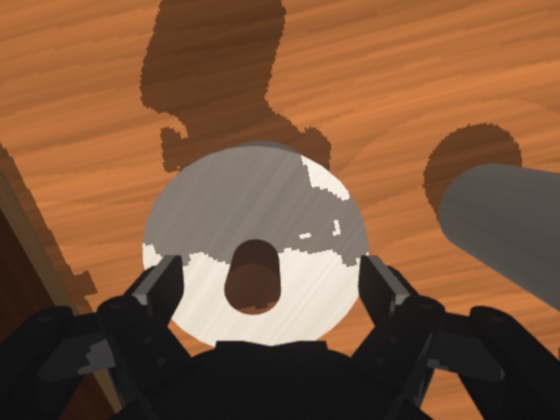

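The wrist view shows the knob at about (253,290), while the finger midline is at column 271. The tool has to shift along -y before I close.

```bash
python3 - <<'E'
from h import *
W=camera_model('wrist'); st=read_state()
k=at(W,253.5,290,.145); print(k, move(st,[k[0],k[1],.12]), at(W,254,245,.115))
E
```

```text
[ 0.52901392 -0.30052745  0.145     ] [-2.1 -7.5  0.4] [ 0.51934152 -0.29950263  0.115     ]
```

servo_tool([
  {"dx": -1, "dy": -4, "dz": 0, "roll": 0},
  {"dx": -2, "dy": -7, "dz": 0, "roll": 0},
  {"dx": -2, "dy": -7.5, "dz": 0, "roll": 0},
  {"dx": -2, "dy": -7.5, "dz": 0, "roll": 0},
])

```text
clock: 3.92
position: [0.5294, -0.3019, 0.1219]
orientation: [0.119, 0.993, -0.0, 0.001]
contact_force: [-0.3, -0.3, 0.4]
finger_gap: 1.0
gripper_force: 0.0
```

servo_tool([
  {"dx": 0, "dy": 0, "dz": 0, "roll": 0},
  {"dx": 0, "dy": 0, "dz": 0, "roll": 0},
  {"dx": 0, "dy": 0, "dz": 0, "roll": 0},
  {"dx": 0, "dy": 0, "dz": 0, "roll": 0},
  {"dx": 0, "dy": 0, "dz": 0, "roll": 0},
  {"dx": 0, "dy": 0, "dz": 0, "roll": 0},
  {"dx": 0, "dy": 0, "dz": 0, "roll": 0},
  {"dx": 0, "dy": 0, "dz": 0, "roll": 0},
  {"dx": 0, "dy": 0, "dz": 0, "roll": 0},
  {"dx": 0, "dy": 0, "dz": 0, "roll": 0},
], claw=0)

```text
clock: 4.75
position: [0.5294, -0.3011, 0.1215]
orientation: [0.118, 0.993, -0.0, 0.0]
contact_force: [-1.0, -0.0, 3.1]
finger_gap: 0.286
gripper_force: 59.2
```

servo_tool([
  {"dx": 0, "dy": 0, "dz": -4, "roll": 0},
  {"dx": 0, "dy": 0, "dz": -10, "roll": 0},
  {"dx": 0, "dy": 0, "dz": -18, "roll": 0},
  {"dx": 0, "dy": 0, "dz": -30, "roll": 0},
  {"dx": 0, "dy": 0, "dz": -44, "roll": 0},
  {"dx": 0, "dy": 0, "dz": -60, "roll": 0},
  {"dx": 0, "dy": 0, "dz": -76, "roll": 0},
  {"dx": 0, "dy": 0, "dz": -90, "roll": 0},
  {"dx": 0, "dy": 0, "dz": -102, "roll": 0},
  {"dx": 0, "dy": 0, "dz": -110, "roll": 0},
])

```text
clock: 5.58
position: [0.5297, -0.3014, 0.2336]
orientation: [0.118, 0.993, -0.0, 0.001]
contact_force: [0.8, 0.0, 0.1]
finger_gap: 0.281
gripper_force: 59.1
```

servo_tool([
  {"dx": 0, "dy": 0, "dz": 0, "roll": 0},
  {"dx": 0, "dy": 0, "dz": 0, "roll": 0},
  {"dx": 0, "dy": 0, "dz": 0, "roll": 0},
])

```text
clock: 5.83
position: [0.5287, -0.3005, 0.2305]
orientation: [0.118, 0.993, 0.0, -0.001]
contact_force: [-0.5, -0.2, -1.7]
finger_gap: 0.282
gripper_force: 59.1
```

```bash
python3 - <<'E'
from h import *
w=capture('wrist'); s=capture('scene'); cv2.imwrite('pics/l1.png',np.hstack([cv2.resize(w,(400,300)),cv2.resize(s[100:310,40:320],(400,300))]))
st=read_state(); print(st['position'],st['contact_force'],move(st,(.490,.339,.23)))
E
```

```text
[ 0.5286604  -0.30055228  0.23019676] [ 1.06160788 -0.01957209 -0.46032144] [187.5 612.7   0.8]
```

View pics/l1.png

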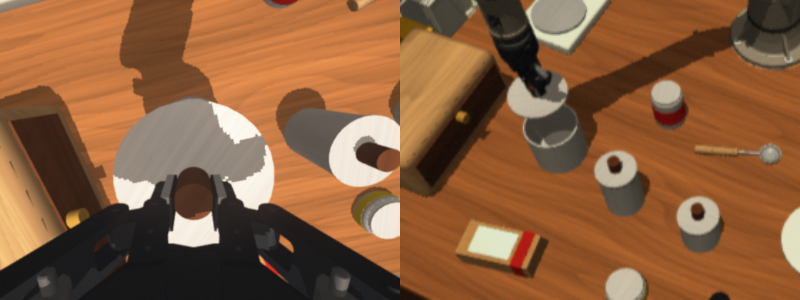

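The lid hangs level in the gripper and the tin stands open in its place. Next I carry the lid across to the trivet.

servo_tool([
  {"dx": 3, "dy": 10, "dz": 0, "roll": 0},
  {"dx": 9, "dy": 29, "dz": 0, "roll": 0},
  {"dx": 17, "dy": 55, "dz": 0, "roll": 0},
  {"dx": 26, "dy": 84, "dz": 0, "roll": 0},
  {"dx": 35, "dy": 114, "dz": 0, "roll": 0},
  {"dx": 44, "dy": 144, "dz": 0, "roll": 0},
  {"dx": 53, "dy": 174, "dz": 0, "roll": 0},
  {"dx": 62, "dy": 204, "dz": 0, "roll": 0},
  {"dx": 71, "dy": 234, "dz": 0, "roll": 0},
  {"dx": 80, "dy": 262, "dz": 0, "roll": 0},
])

```text
clock: 6.77
position: [0.512, -0.0248, 0.231]
orientation: [0.117, 0.993, 0.0, -0.0]
contact_force: [-0.1, -0.2, -0.6]
finger_gap: 0.279
gripper_force: 59.1
```

servo_tool([
  {"dx": 9, "dy": 28, "dz": 0, "roll": 0},
  {"dx": 18, "dy": 58, "dz": 0, "roll": 0},
  {"dx": 27, "dy": 88, "dz": 0, "roll": 0},
  {"dx": 36, "dy": 118, "dz": 0, "roll": 0},
  {"dx": 45, "dy": 148, "dz": 0, "roll": 0},
  {"dx": 54, "dy": 178, "dz": 0, "roll": 0},
  {"dx": 63, "dy": 206, "dz": 0, "roll": 0},
  {"dx": 71, "dy": 232, "dz": 0, "roll": 0},
  {"dx": 77, "dy": 252, "dz": 0, "roll": 0},
  {"dx": 82, "dy": 268, "dz": 0, "roll": 0},
])

```text
clock: 7.6
position: [0.4944, 0.2553, 0.2308]
orientation: [0.117, 0.993, 0.0, -0.001]
contact_force: [-0.3, 0.3, -0.9]
finger_gap: 0.281
gripper_force: 59.1
```

servo_tool([
  {"dx": 6, "dy": 20, "dz": 0, "roll": 0},
  {"dx": 12, "dy": 40, "dz": 0, "roll": 0},
  {"dx": 18, "dy": 58, "dz": 0, "roll": 0},
  {"dx": 22, "dy": 72, "dz": 0, "roll": 0},
  {"dx": 25, "dy": 80, "dz": 0, "roll": 0},
  {"dx": 26, "dy": 82, "dz": 0, "roll": 0},
  {"dx": 26, "dy": 82, "dz": 0, "roll": 0},
  {"dx": 26, "dy": 82, "dz": 0, "roll": 0},
])

```text
clock: 8.27
position: [0.4903, 0.3366, 0.2313]
orientation: [0.119, 0.993, -0.001, 0.0]
contact_force: [0.1, -0.5, -1.4]
finger_gap: 0.285
gripper_force: 59.1
```

```bash
python3 - <<'E'
from h import *
st=read_state(); print(st['position'],st['contact_force'],st['finger_gap'],move(st,(.490,.339,.1215-.09)))
w=capture('wrist'); s=capture('scene'); cv2.imwrite('pics/l2.png',np.hstack([cv2.resize(w,(400,300)),cv2.resize(s[130:340,200:480],(400,300))]))
E
```

```text
[0.49026775 0.33662438 0.23126877] [ 0.07655797 -0.53126476 -1.38885571] 0.2849906876602493 [  0.9   2.4 199.8]
```

View pics/l2.png

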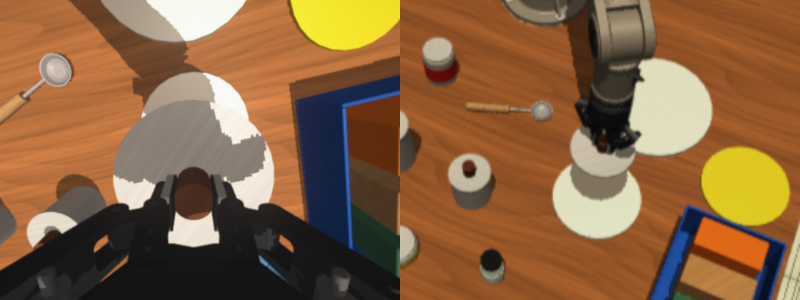

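The lid is above the small white trivet, so I lower it.

servo_tool([
  {"dx": 1, "dy": 2, "dz": 8, "roll": 0},
  {"dx": 1, "dy": 2, "dz": 24, "roll": 0},
  {"dx": 1, "dy": 2, "dz": 46, "roll": 0},
  {"dx": 1, "dy": 2, "dz": 70, "roll": 0},
  {"dx": 1, "dy": 2, "dz": 94, "roll": 0},
  {"dx": 1, "dy": 2, "dz": 118, "roll": 0},
  {"dx": 1, "dy": 2, "dz": 140, "roll": 0},
  {"dx": 1, "dy": 2, "dz": 158, "roll": 0},
  {"dx": 1, "dy": 2, "dz": 172, "roll": 0},
  {"dx": 1, "dy": 2, "dz": 182, "roll": 0},
])

```text
clock: 9.2
position: [0.4886, 0.3391, 0.0472]
orientation: [0.118, 0.993, -0.001, -0.001]
contact_force: [-0.1, -0.8, -0.6]
finger_gap: 0.286
gripper_force: 59.1
```

servo_tool([
  {"dx": 0, "dy": 0, "dz": 3, "roll": 0},
  {"dx": 0, "dy": 0, "dz": 6, "roll": 0},
  {"dx": 0, "dy": 0, "dz": 9, "roll": 0},
  {"dx": 0, "dy": 0, "dz": 11, "roll": 0},
  {"dx": 0, "dy": 0, "dz": 13, "roll": 0},
  {"dx": 0, "dy": 0, "dz": 15, "roll": 0},
  {"dx": 0, "dy": 0, "dz": 15, "roll": 0},
  {"dx": 0, "dy": 0, "dz": 15, "roll": 0},
])

```text
clock: 9.87
position: [0.4895, 0.3403, 0.0345]
orientation: [0.118, 0.993, 0.0, 0.0]
contact_force: [0.2, 0.2, -1.3]
finger_gap: 0.283
gripper_force: 59.1
```

servo_tool([
  {"dx": 0, "dy": 0, "dz": 1, "roll": 0},
  {"dx": 0, "dy": 0, "dz": 2, "roll": 0},
  {"dx": 0, "dy": 0, "dz": 2, "roll": 0},
  {"dx": 0, "dy": 0, "dz": 2, "roll": 0},
])

```text
clock: 10.2
position: [0.4894, 0.3402, 0.0323]
orientation: [0.118, 0.993, 0.0, -0.0]
contact_force: [1.3, 0.9, -0.5]
finger_gap: 0.285
gripper_force: 59.1
```

servo_tool([
  {"dx": 0, "dy": 0, "dz": 0.5, "roll": 0},
  {"dx": 0, "dy": 0, "dz": 1, "roll": 0},
  {"dx": 0, "dy": 0, "dz": 1, "roll": 0},
  {"dx": 0, "dy": 0, "dz": 1, "roll": 0},
])

```text
clock: 10.53
position: [0.4896, 0.3403, 0.0315]
orientation: [0.118, 0.993, 0.0, 0.0]
contact_force: [0.4, -0.4, 0.9]
finger_gap: 0.284
gripper_force: 59.3
```

servo_tool([
  {"dx": 0, "dy": 0, "dz": 0.5, "roll": 0},
  {"dx": 0, "dy": 0, "dz": 1, "roll": 0},
  {"dx": 0, "dy": 0, "dz": 1, "roll": 0},
  {"dx": 0, "dy": 0, "dz": 1, "roll": 0},
])

```text
clock: 10.87
position: [0.4895, 0.3403, 0.0315]
orientation: [0.118, 0.993, 0.0, -0.0]
contact_force: [-2.8, -1.6, 8.5]
finger_gap: 0.286
gripper_force: 59.9
```

Contact, at 8.5 N and the expected height. I release and retreat straight up.

servo_tool([
  {"dx": 0, "dy": 0, "dz": -1, "roll": 0},
  {"dx": 0, "dy": 0, "dz": -1, "roll": 0},
  {"dx": 0, "dy": 0, "dz": -1, "roll": 0},
  {"dx": 0, "dy": 0, "dz": -1, "roll": 0},
  {"dx": 0, "dy": 0, "dz": -1, "roll": 0},
  {"dx": 0, "dy": 0, "dz": -1, "roll": 0},
  {"dx": 0, "dy": 0, "dz": -1, "roll": 0},
  {"dx": 0, "dy": 0, "dz": -1, "roll": 0},
  {"dx": 0, "dy": 0, "dz": -1, "roll": 0},
  {"dx": 0, "dy": 0, "dz": -1, "roll": 0},
], claw=1)

```text
clock: 11.7
position: [0.4895, 0.3402, 0.0313]
orientation: [0.118, 0.993, 0.0, 0.0]
contact_force: [0.4, -0.4, -0.1]
finger_gap: 0.997
gripper_force: 0.0
```

servo_tool([
  {"dx": 0, "dy": 0, "dz": -5, "roll": 0},
  {"dx": 0, "dy": 0, "dz": -15, "roll": 0},
  {"dx": 0, "dy": 0, "dz": -30, "roll": 0},
  {"dx": 0, "dy": 0, "dz": -50, "roll": 0},
  {"dx": 0, "dy": 0, "dz": -75, "roll": 0},
  {"dx": 0, "dy": 0, "dz": -100, "roll": 0},
  {"dx": 0, "dy": 0, "dz": -125, "roll": 0},
  {"dx": 0, "dy": 0, "dz": -150, "roll": 0},
  {"dx": 0, "dy": 0, "dz": -170, "roll": 0},
  {"dx": 0, "dy": 0, "dz": -170, "roll": 0},
])

```text
clock: 12.53
position: [0.4922, 0.3418, 0.2074]
orientation: [0.118, 0.993, 0.004, 0.003]
contact_force: [0.7, 0.2, 0.4]
finger_gap: 1.001
gripper_force: 0.0
```

```bash
python3 - <<'E'
from h import *
w=capture('wrist'); s=capture('scene'); cv2.imwrite('pics/l3.png',np.hstack([cv2.resize(w,(400,300)),cv2.resize(s[130:340,100:380],(400,300))]))
print(read_state()['position'],proj(camera_model('wrist'),(.49,.339,.055)))
E
```

```text
[0.48998376 0.34050687 0.20299212] (np.float64(268.6684245383236), np.float64(198.0349297424944))
```

View pics/l3.png

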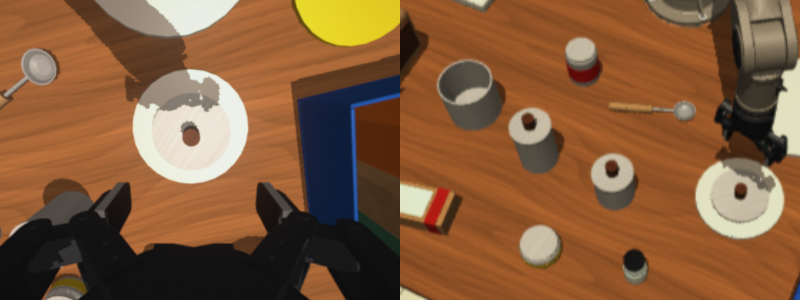

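The lid lies flat and centred on the white trivet, knob up, at about (191,133) in the left half. The tin stands open in its place.

```bash
python3 -c "
from rig import *
print(close_job())"
```

```text
the job is handed in; nothing more can be done
None
```

The wide tin's lid is lying flat, knob up and centred on the small white trivet, the tin is standing open where it was, and the job was handed in at about 12.6 s; no verdict was returned.

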